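Pack the display crate and lock its keeper bar with the friction peg

TASK

Put the amber jar (standing upright) and the wooden trinket box (lying flat, lid up) into the white slatted crate, without upsetting the little green bottle already in it. Then lock the crate: with the orange wing, turn the sprung keeper bar clockwise until it lies straight across the crate, and push its tapered peg down into the post firmly enough, but not roughly, that it bites and the bar stays there by itself when you let go. Leave the phone and the tape roll where they are.

Things in the scene. Friction and masses are not known exactly. Their poses are not given: they have to be found in the camera images.
- crate: White worn slatted wooden crate, fixed, open at the top: outside 200 mm (its x) x 300 mm (its y) x 100 mm high; walls 12 mm, floor 10 mm thick (inside 176 x 276 mm). Origin: centre of its underside, on the table; z up; its -x side faces the robot. A wooden post stands against the middle of that side (axis at x -137 mm, y 0 here, 50 x 50 mm, 96 mm high) and carries the keeper.
- crate_in (a point): Centre of the crate's inner floor (10 mm above the table), axes as the crate's.
- wing (a point): Middle of the orange wing grip on the keeper: upright plate 64 mm long, 16 mm thick, reaching 26 mm above and below this point, on the vertical peg axis. x axis: along the plate and the bar, to the bar's free end; z up. The dark bar is right under the plate: 30 mm wide, 12 mm thick, 20 mm behind to 215 mm ahead of the axis. About 182 mm above the table at the start; turns and sinks with the peg.
- keeper (a joint): Turn of the keeper about the vertical peg axis, rad, growing clockwise from above. 2.0: bar straight across the crate (wing x along crate x). Starts swung off to the crate's +y side, between -0.25 and 0.3. A spring turns it back to about 0 (0.07 N m at 2.0) if let go while the taper does not bite; no stop or catch at 2.0.
- press (a joint): Travel of the peg down from its raised start, m (0 to 0.040). About 8 N push it down (friction; it stays where left); after 9 to 23 mm, different each time, the taper starts to bite and resistance grows 4 N per mm. After 12 to 20 N in all it holds against the spring, yet still turns with about 0.35 N m (stiffer while pressed), so it can be gripped anew. After a harder push it rises a few mm.
- jar: Upright amber glass jar with a flat steel lid, 58 mm diameter, 85 mm high, about 0.22 kg. Origin: centre of its underside; z up.
- trinket_box: Closed wooden trinket box, 90 mm (x) x 56 mm (y) x 50 mm high, about 0.18 kg, lid at the top. Origin: centre of its underside; z up.
- small_bottle: Little green glass bottle, 38 mm diameter, 75 mm high, standing loose in the crate near the middle of its far (+x) side. Origin: centre of its underside; z up. Not to be upset.
- phone: Black phone 155 x 74 x 9 mm lying on the table beyond the loads. Origin: centre of its underside. Leave it.
- tape_roll: Cardboard-brown tape roll standing flat, 90 mm diameter, 48 mm high. Origin: centre of its underside. Leave it.
- post (a joint): How far the post is squeezed down into its rubber pad, m: about 0.001 at rest, about 1 mm more per 8 N of downward push. Beyond 0.0072 (about 50 N) the wood is damaged.
Not all that is in view belongs to the job. Several things have the shape of the trinket_box; the one meant has the colours described above.

How it is judged (in metres and radians):
On the way, in this order (a step that is already met when the one before it is completed fails the run):
1. the jar and the trinket box both stand in the crate, let go (x of jar in the frame of crate between -0.088 and 0.088 m and y of jar in the frame of crate between -0.138 and 0.138 m and height (world z) of each of jar, trinket_box below 0.02 m and x of trinket_box in the frame of crate between -0.088 and 0.088 m and y of trinket_box in the frame of crate between -0.138 and 0.138 m and contact force between the fingers and jar below 0.1 N and contact force between the fingers and trinket_box below 0.1 N), for 0.2 s.
2. the keeper bar is turned across the crate with the peg pushed down (value of joint keeper between 1.8 and 2.2 rad and value of joint press above 0.008 m), for 0.2 s.
At the end, for the whole second after the job is handed in: The jar stands upright and the trinket box lies flat on the crate's floor, both at rest with their origins inside its walls; the green bottle still stands; and the keeper bar stays by itself across the crate (joint keeper 1.8 to 2.2 rad) with the peg pushed down (press over 8 mm) (all of step 2 and x of jar in the frame of crate between -0.088 and 0.088 m and y of jar in the frame of crate between -0.138 and 0.138 m and height (world z) of each of jar, trinket_box below 0.02 m and angle between each of jar, trinket_box, small_bottle's own z axis and vertical below 0.15 rad and x of trinket_box in the frame of crate between -0.088 and 0.088 m and y of trinket_box in the frame of crate between -0.138 and 0.138 m and linear speed of each of jar, trinket_box below 0.02 m/s); the robot touches nothing.
It fails at once if the phone or the tape roll is shoved more than 30 mm (distance of any of phone, tape_roll from where it was at the start of the episode above 0.03 m).
It fails at once if the green bottle is knocked over (angle between small_bottle's own z axis and vertical above 0.6 rad).
It fails at once if the post is pushed down with more than about 50 N (value of joint post above 0.0072 m).
It also fails if it takes over 72 s, if anything falls off the work surface, if the arm or the gripper's body presses on something with over 40 N, if the wrist force passes 120 N, or if a joint passes its speed limit or range.

ROBOT

A 6-joint arm with a two-finger parallel gripper is mounted at the origin on the work surface. World frame = base frame: x ahead of the robot, y to its left, z up, the work surface at z = 0. Lengths are in mm, angles in degrees, forces in N, time in s.
With the tool pointing down it reaches from about 375 to 900 mm from the base axis. Payload 3.1 kg.
Tool frame: the origin (TCP) lies between the finger pads; the fingertips stand 22 mm ahead of it and the grasp point (between the pads) lies 3 mm ahead of it; z points along the fingers, y is the direction in which the jaws open and shut (so a half turn about z gives the same grasp; the last joint's range is limited). The gripper opens to 87 mm and grips with 3 to 60 N. Pads are 19 mm wide; open, the fingers measure 117 mm over their backs; the gripper's body (75 mm by 190 mm) begins 51 mm behind the grasp point.
Start: joints at [-10.227, 30.224, 82.088, -0, 67.689, -10.227], TCP at [624.977, 0.034, 244.548] pointing down, gripper open.
Joint ranges: [-176.69, 176.69], [-43.24, 126.21], [12.49, 139.97], [-82, 262], [0, 151.66], [-163.58, 163.58]. Speed limits (degrees/s): [159.86, 159.86, 180, 180, 180, 180].

INTERFACE

Orientations are given as a 3x3 rotation matrix whose columns are the frame's x, y, z axes.
In Python, from station import robot gives the robot as it stands.
- The arm moves only by the shell command python3 -m inch 'ROWS' [FORCE]. ROWS is JSON, one flat list of numbers, 7 for each row, row after row: the gripper command: -1 is fully open, 1 is shut, values between are in proportion, then the shift along the tool's x, y, z as a fraction of full scale, then the turn, a rotation vector about the tool's x, y, z as a fraction of full scale. A call has 1 to 20 rows; each row is the pose to reach, as a shift and turn from the pose commanded when the call began, along the tool's axes at that moment, turning the shorter way round; what a row does not reach only later rows make up. Full scale, the value 1, is 0.5 m for a shift and pi rad for a turn. A row lasts 1/10 s, in which the tool goes at most 50 mm and 8.59 degrees, less where a joint would pass 70% of its speed; a pose out of reach is approached as far as the arm can. A call with a number of a shift or a turn outside -1 to 1 is refused whole. A call with a gripper value outside its range is refused whole. The fingers move at their own pace and stop on an object; FORCE is the grip in N (left out, the last holds). Time passes only in rows, so rows that repeat a pose let the fingers close. It gives the time, the measured TCP pose, the force and the opening at its end, in the units of the state.
- robot.sense(): the state, without advancing time (a new reading comes with each control period).
- robot.snapshot(name): name is "scene" or "side" or "wrist"; returns (picture, depth): 480x640x3 uint8, blue, green, red; 480x640 float32, mm along the optical axis (not along the pixel's ray), 0 where there is no reading.
- robot.calibration(name): a dict with "mtx" (3x3 intrinsics, pixels), "T" (4x4, takes a point from camera to world coordinates); the wrist camera has in their place "T_tool_cam" (4x4, takes a point from camera to tool coordinates, whose origin is the TCP and whose axes are the flange's). Camera axes: x right, y down, z forward; pixel columns grow to the right and rows downward; lengths in mm; the calibration is good to about 2 mm. A picture is of the moment at which its call begins: read the wrist's pose just before it. calibration takes no time and is no camera call.
- robot.close_job(): hands the job in, once; it reports no verdict.
The state is a dict: "clock": time; "joint_positions": joint angles; "dq": joint speeds; "tau": joint torques, N m; "eef_pos": TCP position; "orientation": TCP orientation; "ft_force": force on the tool from outside, world axes, zero at the start; "ft_torque": the same for the moment, N m; "finger_gap": finger opening in mm.
Only numpy, scipy, OpenCV 4.12 (cv2) and the standard library are available. Lean on these libraries where they do the work, as an engineer would, in place of code of your own. Each camera call takes 0.05 s, during which the arm holds its last target.

## Working session

There is one attempt and no reset: what is moved stays moved. The work goes in short steps, Python scripts to look and compute and a shell command to move; the robot and the scene stay as the last step left them, time stands still between calls to the robot, and variables do not carry over. Pictures are saved under pics/ and viewed, and the job is handed in when it is done.

```bash
ls; mkdir -p pics
python3 - <<'E'
from station import robot
import cv2, numpy as np
s=robot.sense(); print(s)
for n in ("scene","side"):
    p,d=robot.snapshot(n); cv2.imwrite(f"pics/{n}0.png",p); np.save(f"pics/{n}0.npy",d)
    print(n,robot.calibration(n))
print(robot.calibration("wrist"))
E
```

```text
pics
{'clock': 0.0, 'joint_positions': array([-1.02275602e+01,  3.02789663e+01,  8.21571207e+01, -2.17836958e-04,
        6.76875922e+01, -1.02273343e+01]), 'dq': array([-0.02183413,  0.03954019,  0.00729954, -0.05039017, -0.04260154,
        0.09257421]), 'tau': array([-5.45745443e-04, -4.40045428e+01, -1.76593530e+01,  6.32597599e-02,
        5.83207863e-02, -1.53719384e-04]), 'eef_pos': array([6.24314662e+02, 1.49228134e-01, 2.43567491e+02]), 'orientation': array([[ 2.89872776e-06,  9.99997742e-01, -2.12493374e-03],
       [ 9.99999928e-01, -2.09164603e-06,  3.79817135e-04],
       [ 3.79811833e-04, -2.12493469e-03, -9.99997670e-01]]), 'ft_force': array([ 0.60732981, -0.16831514, -0.41595025]), 'ft_torque': array([ 0.00064361, -0.03267279, -0.05060851]), 'finger_gap': 87.32286363444314}
scene {'mtx': array([[434.27314454,   0.        , 317.27452522],
       [  0.        , 434.27314454, 246.97877933],
       [  0.        ,   0.        ,   1.        ]]), 'T': array([[-8.41466867e-01,  3.35745045e-01, -4.23330575e-01,
         9.19832937e+02],
       [ 5.40133950e-01,  5.42640397e-01
[... 550 characters left out ...]
811e+02],
       [ 2.26055495e-03, -8.26535338e-01, -5.62880294e-01,
         7.00991790e+02],
       [ 0.00000000e+00,  0.00000000e+00,  0.00000000e+00,
         1.00000000e+00]])}
{'mtx': array([[418.52608031,   0.        , 321.43137592],
       [  0.        , 418.52608031, 237.73956742],
       [  0.        ,   0.        ,   1.        ]]), 'T_tool_cam': array([[ 6.86590371e-04, -9.57092048e-01, -2.89783266e-01,
         7.86743235e+01],
       [ 9.99999681e-01,  5.38630900e-04,  5.90340510e-04,
        -5.68233744e-01],
       [-4.08923987e-04, -2.89783578e-01,  9.57092112e-01,
        -1.39553424e+02],
       [ 0.00000000e+00,  0.00000000e+00,  0.00000000e+00,
         1.00000000e+00]])}
```

View pics/scene0.png

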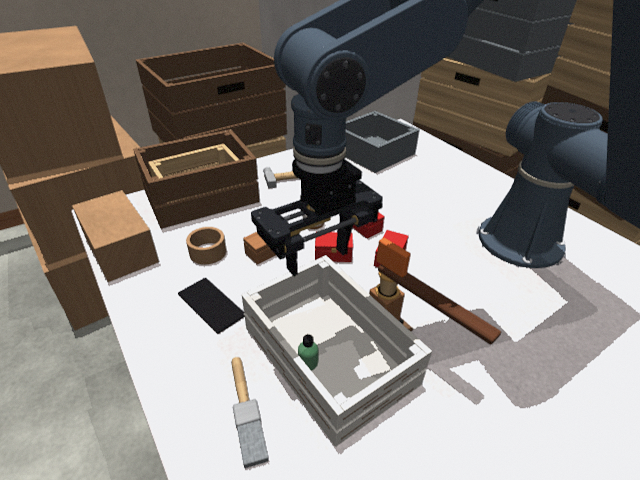

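View pics/side0.png

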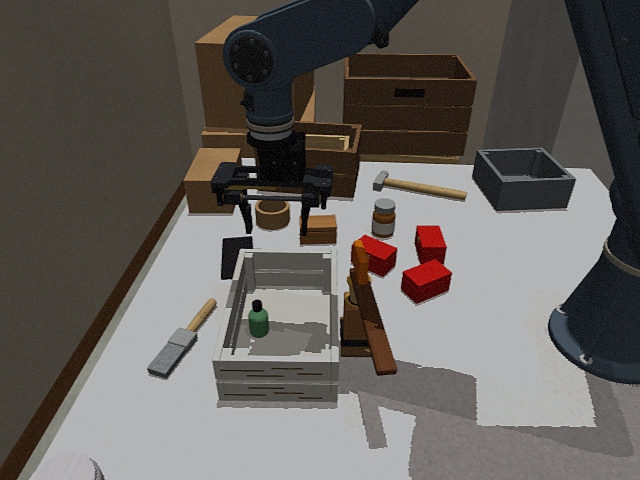

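The scene picture shows the crate at about (335,350), the bottle at (308,352) and the keeper wing at (392,258). The side picture shows the jar at (383,217), the wooden box at (318,229), three red decoy boxes, the phone at (237,257) and the tape roll at (272,213). Next I'll measure positions from these two views.

```bash
cat > h.py <<'E'
import numpy as np, cv2
from station import robot
def cloud(name,d,T=None):
    c=robot.calibration(name); K=c["mtx"]; T=c["T"] if T is None else T
    v,u=np.mgrid[0:480,0:640]
    P=np.stack([(u-K[0,2])*d/K[0,0],(v-K[1,2])*d/K[1,1],d],-1)
    W=P@T[:3,:3].T+T[:3,3]; W[d<=0]=np.nan
    return W
def wristT(s):
    c=robot.calibration("wrist"); A=np.eye(4);A[:3,:3]=s["orientation"];A[:3,3]=s["eef_pos"]
    return A@c["T_tool_cam"]
def ray(name,uv,z,T=None):
    c=robot.calibration(name); K=c["mtx"]; T=c["T"] if T is None else T
    d=T[:3,:3]@np.array([(uv[0]-K[0,2])/K[0,0],(uv[1]-K[1,2])/K[1,1],1]); o=T[:3,3]
    return o+d*(z-o[2])/d[2]
E
python3 - <<'E'
from h import *
for n in("side","scene"):
    W=cloud(n,np.load(f"pics/{n}0.npy")); p=cv2.imread(f"pics/{n}0.png").astype(int)
    hsv=cv2.cvtColor(p.astype(np.uint8),cv2.COLOR_BGR2HSV)
    print(n,"table z",np.nanmedian(W[...,2][(abs(W[...,0]-600)<200)&(W[...,2]<15)]))
    # orange-ish masks
    m=((hsv[...,0]>5)&(hsv[...,0]<22)&(hsv[...,1]>110)).astype(np.uint8)
    k,l,st,c=cv2.connectedComponentsWithStats(m)
    for i in range(1,k):
        if st[i,4]<60: continue
        q=W[l==i]; q=q[~np.isnan(q[:,0])]
        if len(q): print(st[i],np.median(p[l==i],axis=0),"min",np.percentile(q,3,axis=0).round(),"max",np.percentile(q,97,axis=0).round())
    g=(hsv[...,0]>40)&(hsv[...,0]<90)&(hsv[...,1]>80)
    q=W[g];print("green",g.sum(),np.nanpercentile(q,5,axis=0),np.nanpercentile(q,95,axis=0))
W=cloud("side",np.load("pics/side0.npy"))
print("jar lid", W[203:209,376:394].reshape(-1,3)[::15].round())
h=W[...,2];m=(h>92)&(h<108)&(W[...,1]>-20)&(W[...,1]<400)&(W[...,0]>550)&(W[...,0]<950)
q=W[m][:,:2].astype(np.float32);print(len(q),cv2.minAreaRect(q),cv2.boxPoints(cv2.minAreaRect(q)))
E
```

```text
side table z 1.080745645918114
[    0    16   260   464 10912] [26. 42. 58.] min [  846. -1603.  -735.] max [1470.  -70.  251.]
[  291    53   186   145 12068] [19. 31. 43.] min [   74. -1478.  -157.] max [ 718. -512.  155.]
[384 178  82  22 472] [ 60.   91.5 111.5] min [ 186. -582.    7.] max [ 397. -515.   28.]
[226 185  25   5  60] [24. 54. 70.] min [661.  21. 316.] max [697.  27. 325.]
[252 186  51   8 200] [18. 30. 43.] min [ 619. -532.    3.] max [747.  25. 323.]
[255 200  34  30 814] [29. 45. 60.] min [ 658. -415.    6.] max [ 736. -332.   50.]
[373 211  22  13 216] [16. 41. 67.] min [ 391. -337.   45.] max [ 441. -315.   69.]
[300 215  37  30 903] [27. 44. 65.] min [ 534. -328.    5.] max [ 616. -272.   54.]
[ 340  240   57  136 3347] [20. 39. 64.] min [435.  10.   6.] max [502. 233. 209.]
[187 299  29  32 241] [ 76. 116. 140.] min [769. -39.  12.] max [799.  43.  22.]
green 2529 [ 55.13882163 -23.74097698  21.87711751] [677.36084547 221.3759777  597.04323402]
scene table z 0.5709601582763071
[ 120   44  166  184 9577] [26. 36. 48.] min [   77. -1472.  -124.] max [ 757. -514.
[... 2390 characters left out ...]
 72.] min [ 674. -373.    4.] max [ 743. -333.   49.]
[ 45 254  22  16  67] [41. 57. 74.] min [ 1048. -1132.  -424.] max [ 1100. -1087.  -374.]
[370 284  34  36 530] [33. 48. 69.] min [459.   7.  39.] max [504.  50. 100.]
green 786 [ 154.76703105 -688.28227998   36.69140291] [705.57567378  50.58143968 401.49838753]
jar lid [[ 436. -344.   85.]
 [ 400. -341.   88.]
 [ 407. -340.   86.]
 [ 414. -333.   86.]
 [ 422. -324.   89.]
 [ 429. -326.   85.]
 [ 436. -332.   78.]
 [ 400. -321.   86.]]
1713 ((691.3636474609375, 226.14956665039062), (445.828857421875, 227.11451721191406), 68.47232055664062) [[503.9295    60.45549 ]
 [715.2006   -22.884338]
 [878.7978   391.84363 ]
 [667.5267   475.18347 ]]
```

Run:
```python
from h import *
for n in("side","scene"):
    W=cloud(n,np.load(f"pics/{n}0.npy")); h=W[...,2]
    m=((h>90)&(h<108)&(W[...,1]>-160)&(W[...,1]<220)&(W[...,0]>510)&(W[...,0]<750)).astype(np.uint8)
    k,l,st,c=cv2.connectedComponentsWithStats(m)
    for i in range(1,k):
        if st[i,4]<300: continue
        q=W[l==i][:,:2].astype(np.float32); print(n,st[i],np.median(W[l==i][:,2]),cv2.minAreaRect(q))
        print(np.percentile(q,[1,99],axis=0))
    # wing & bar
    for lo,hi in((136,143),(155,158),(165,200),(203,212)):
        m=(h>lo)&(h<hi)&(W[...,1]>-60)&(W[...,1]<260)&(W[...,0]>400)&(W[...,0]<540)
        q=W[m]
        if len(q)>10: print(lo,hi,len(q),cv2.minAreaRect(q[:,:2].astype(np.float32)))
    # jar
    m=(h>75)&(h<95)&(W[...,1]>-400)&(W[...,1]<-280)&(W[...,0]>370)&(W[...,0]<470)
    if m.sum()>10:print("jar",m.sum(),cv2.minEnclosingCircle(W[m][:,:2].astype(np.float32)),np.median(W[m],axis=0))
    m=(h>44)&(h<60)&(W[...,1]>-350)&(W[...,1]<-250)&(W[...,0]>510)&(W[...,0]<640)
    if m.sum()>10:print("box",m.sum(),cv2.minAreaRect(W[m][:,:2].astype(np.float32)),np.median(W[m],axis=0))
    m=(h>30)&(h<85)&(W[...,1]>-60)&(W[...,1]<100)&(W[...,0]>560)&(W[...,0]<695)
    q=W[m]; hs=cv2.cvtColor(cv2.imread(f"pics/{n}0.png"),cv2.COLOR_BGR2HSV)[m]; q=q[(hs[:,1]>100)]
    print("bottle",len(q),np.percentile(q,[3,50,97],axis=0))
```

```text
side [ 212  249  127  118 3649] 100.10073198004602 ((615.3206787109375, 32.26176452636719), (200.6201629638672, 303.8926696777344), 2.988701343536377)
[[ 511.63012207 -117.63096436]
 [ 717.50048584  185.75273315]]
155 158 1457 ((460.6010437011719, 122.22935485839844), (29.685707092285156, 233.09820556640625), 10.590182304382324)
165 200 261 ((478.48284912109375, 26.552837371826172), (16.436763763427734, 63.67601013183594), 11.518970489501953)
203 212 233 ((478.4825134277344, 25.061084747314453), (16.37638282775879, 66.69049835205078), 10.329622268676758)
jar 252 ((412.96099853515625, -343.3498229980469), 28.542465209960938) [ 414.65644666 -334.8788696    85.59160927]
box 442 ((574.3062744140625, -306.24859619140625), (88.95795440673828, 62.611083984375), 5.698028087615967) [ 567.49762585 -300.51604088   50.88520594]
bottle 196 [[646.46186484  30.38746757  30.82906716]
 [663.23741023  43.36445668  56.54431796]
 [678.670784    52.24323294  82.58386222]]
scene [ 242  255  189  164 4311] 99.61659772069072 ((615.8065795898438, 31.072067260742188), (201.2302703857422, 302.3179626464844), 3.020108699798584)
[[ 512.75402832 -117.24397812]
 [ 720.72830811  184.79266663]]
136 143 20 ((495.4172668457031, 32.41956329345703), (7.43833065032959, 29.91922378540039), 24.490766525268555)
155 158 1330 ((461.8245544433594, 120.06253051757812), (30.86994171142578, 234.28501892089844), 10.619780540466309)
165 200 487 ((485.3038024902344, 26.633281707763672), (15.818042755126953, 64.43535614013672), 21.969661712646484)
203 212 248 ((479.5822448730469, 25.01422882080078), (16.778430938720703, 63.253448486328125), 11.484161376953125)
box 260 ((602.470947265625, -301.45556640625), (37.798519134521484, 58.54126739501953), 5.163572788238525) [ 605.63852386 -300.2828115    50.4703401 ]
bottle 35 [[652.99619249  29.48031654  36.49048252]
 [666.66455931  39.36915975  69.16100223]
 [680.64960782  47.29641518  84.24821631]]
```

Both views agree:

| Item | Position (mm) | Yaw | Height (mm) |
|---|---|---|---|
| Crate centre | (615.5, 31.7) | 3° | rim 100 |
| Keeper axis | (479, 25) | bar at 100.6° | wing top about 208 |
| Box | (574, -304) | 5.5° | top 50.5 |
| Jar (side view only) | (413, -343) | – | lid about 86 |

I'll move over the box for a wrist view.

```bash
python3 -m inch '[-1,-0.6,-0.15,0,0,0,0.47, -1,-0.6,-0.15,0,0,0,0.47, -1,-0.6,-0.15,0,0,0,0.47, -1,-0.6,-0.15,0,0,0,0.47, -1,-0.6,-0.15,0,0,0,0.47, -1,-0.6,-0.15,0,0,0,0.47, -1,-0.6,-0.15,0,0,0,0.47, -1,-0.6,-0.15,0,0,0,0.47, -1,-0.6,-0.15,0,0,0,0.47, -1,-0.6,-0.15,0,0,0,0.47, -1,-0.6,-0.15,0,0,0,0.47, -1,-0.6,-0.15,0,0,0,0.47, -1,-0.6,-0.15,0,0,0,0.47, -1,-0.6,-0.15,0,0,0,0.47]'
cat > wv.py <<'E'
from h import *
import sys
s=robot.sense(); p,d=robot.snapshot("wrist"); T=wristT(s)
n=sys.argv[1]; cv2.imwrite(f"pics/{n}.png",p); np.save(f"pics/{n}.npy",d); np.save(f"pics/{n}_T.npy",T)
W=cloud("wrist",d,T);h=W[...,2]
print(s["eef_pos"].round(1),s["joint_positions"].round(1),s["orientation"].round(3).tolist())
def rect(nm,lo,hi,x0,x1,y0,y1):
    m=((h>lo)&(h<hi)&(W[...,0]>x0)&(W[...,0]<x1)&(W[...,1]>y0)&(W[...,1]<y1)).astype(np.uint8)
    if m.sum()<50: print(nm,"few",m.sum());return
    q=W[m>0]; r=cv2.minAreaRect(q[:,:2].astype(np.float32)); print(nm,len(q),r,cv2.minEnclosingCircle(q[:,:2].astype(np.float32)),"z",np.median(q[:,2]))
E
cat > w1.py <<'E'
from wv import *
rect("box",44,60,510,640,-350,-250)
rect("jar",75,95,370,470,-400,-280)
hs=cv2.cvtColor(p,cv2.COLOR_BGR2HSV)
m=(((hs[...,0]<5)|(hs[...,0]>175))&(hs[...,1]>150)&(h>40)).astype(np.uint8)
k,l,st,c=cv2.connectedComponentsWithStats(m)
for i in range(1,k):
    if st[i,4]>200: q=W[l==i]; print("red",cv2.minAreaRect(q[:,:2].astype(np.float32)))
E
python3 w1.py wr1
```

```text
clock: 1.5
eef_pos: [550.0, -299.8, 244.5]
orientation: [[0.995, 0.095, -0.0], [0.095, -0.995, 0.0], [-0.0, -0.0, -1.0]]
ft_force: [0.2, -0.7, -0.1]
finger_gap: 87.0
[ 550.  -299.8  244.5] [-38.8  30.3  81.9  -0.   67.8  45.7] [[0.995, 0.095, -0.0], [0.095, -0.995, 0.0], [-0.0, -0.0, -1.0]]
box 7694 ((575.2428588867188, -307.27105712890625), (90.19664764404297, 56.841243743896484), 7.218664646148682) ((575.2469482421875, -306.7869567871094), 51.79487991333008) z 49.280407334979714
jar 1600 ((404.6865234375, -344.9057922363281), (32.829383850097656, 50.40434265136719), 5.123451232910156) ((413.39752197265625, -344.2146911621094), 25.522294998168945) z 84.24021204049112
red ((513.7750854492188, -233.49966430664062), (14.71992015838623, 91.2681884765625), 58.6671028137207)
red ((503.522705078125, -244.44808959960938), (39.09080123901367, 163.95750427246094), 79.30880737304688)
red ((445.82440185546875, -254.92608642578125), (70.52922058105469, 260.19268798828125), 89.01947784423828)
```

View pics/wr1.png

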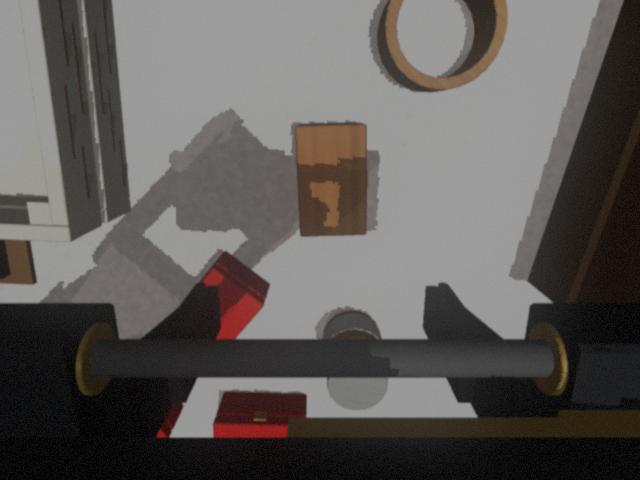

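The wrist view shows the wooden box at (331,180) and the jar at (355,365), with a red box near (235,295). The box top is at 49 mm and centred at (575.2, -307.3), and the jar at about (413, -343.5); both match the side view. Next: grasp the box high (about 43 mm), so the gripper body clears the crate rim.

```bash
python3 -m inch '[-1,0.049,0.02,0.02,0,0,-0.006, -1,0.049,0.02,0.1,0,0,-0.006, -1,0.049,0.02,0.2,0,0,-0.006, -1,0.049,0.02,0.28,0,0,-0.006, -1,0.049,0.02,0.34,0,0,-0.006, -1,0.049,0.02,0.38,0,0,-0.006, -1,0.049,0.02,0.397,0,0,-0.006, -1,0.049,0.02,0.397,0,0,-0.006, 1,0.049,0.02,0.397,0,0,-0.006, 1,0.049,0.02,0.397,0,0,-0.006, 1,0.049,0.02,0.397,0,0,-0.006, 1,0.049,0.02,0.397,0,0,-0.006, 1,0.049,0.02,0.397,0,0,-0.006, 1,0.049,0.02,0.397,0,0,-0.006, 1,0.049,0.02,0.397,0,0,-0.006, 1,0.049,0.02,0.397,0,0,-0.006]' 20
```

```text
clock: 3.15
eef_pos: [575.5, -307.6, 46.8]
orientation: [[0.994, 0.113, 0.0], [0.113, -0.994, -0.0], [0.0, 0.0, -1.0]]
ft_force: [-0.2, 1.9, 5.0]
finger_gap: 56.2
```

```bash
python3 -m inch '[1,0,0,-0.03,0,0,0, 1,0,0,-0.12,0,0,0, 1,0,0,-0.22,0,0,0, 1,0,0,-0.32,0,0,0, 1,0,0,-0.32,0,0,0, 1,0.086,-0.754,-0.32,0,0,0.019, 1,0.086,-0.754,-0.32,0,0,0.019, 1,0.086,-0.754,-0.32,0,0,0.019, 1,0.086,-0.754,-0.32,0,0,0.019, 1,0.086,-0.754,-0.32,0,0,0.019, 1,0.086,-0.754,-0.32,0,0,0.019, 1,0.086,-0.754,-0.32,0,0,0.019, 1,0.086,-0.754,-0.32,0,0,0.019, 1,0.086,-0.754,-0.32,0,0,0.019, 1,0.086,-0.754,-0.32,0,0,0.019, 1,0.086,-0.754,-0.32,0,0,0.019]'
cat > w2.py <<'E'
from wv import *
rect("crate",90,108,505,740,-135,200)
b=(h>30)&(h<95)&(W[...,0]>570)&(W[...,0]<715)&(W[...,1]>-60)&(W[...,1]<100)
hs=cv2.cvtColor(p,cv2.COLOR_BGR2HSV); b&=(hs[...,1]>100)
if b.sum()>20: print("bottle",b.sum(),np.percentile(W[b],[3,50,97],axis=0).round(1).tolist())
E
python3 w2.py wr2
```

```text
clock: 4.75
eef_pos: [575.5, 70.7, 205.8]
orientation: [[0.999, 0.053, -0.0], [0.053, -0.999, -0.001], [-0.0, 0.001, -1.0]]
ft_force: [0.4, -0.5, -1.0]
finger_gap: 55.7
[575.5  70.7 205.8] [-4.  29.5 91.  -0.  59.6 83. ] [[0.999, 0.053, -0.0], [0.053, -0.999, -0.001], [-0.0, 0.001, -1.0]]
crate 28956 ((614.1057739257812, 31.24688720703125), (197.54649353027344, 300.7449035644531), 3.0614001750946045) ((619.1146850585938, 31.152225494384766), 176.38233947753906) z 98.89933060714776
```

View pics/wr2.png

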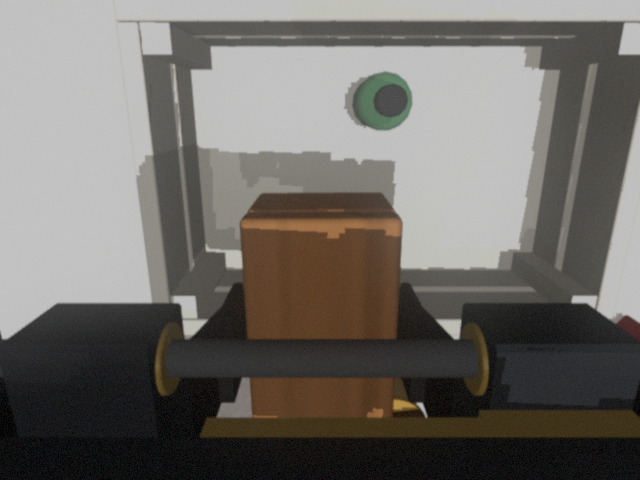

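The box hangs straight in the jaws, with the bottle at (384,100) well clear ahead of it. I'll lower it into the crate.

```bash
python3 -m inch '[1,0,0.002,0.08,0,0,0, 1,0,0.002,0.16,0,0,0, 1,0,0.002,0.22,0,0,0, 1,0,0.002,0.26,0,0,0, 1,0,0.002,0.28,0,0,0, 1,0,0.002,0.29,0,0,0, 1,0,0.002,0.293,0,0,0, 1,0,0.002,0.293,0,0,0, 1,0,0.002,0.293,0,0,0]'
```

```text
clock: 5.7
eef_pos: [576.4, 70.7, 60.7]
orientation: [[0.999, 0.053, 0.002], [0.053, -0.999, -0.0], [0.002, 0.0, -1.0]]
ft_force: [0.8, -0.4, -2.4]
finger_gap: 56.1
```

```bash
python3 -m inch '[1,0,0,0.003,0,0,0, 1,0,0,0.006,0,0,0, 1,0,0,0.006,0,0,0]'
```

```text
clock: 6.0
eef_pos: [575.7, 70.9, 56.7]
orientation: [[0.999, 0.054, 0.0], [0.054, -0.999, -0.0], [0.0, 0.0, -1.0]]
ft_force: [-0.4, -0.4, -1.1]
finger_gap: 55.7
```

```bash
python3 -m inch '[0.2,0,0,0.001,0,0,0, -0.2,0,0,0.001,0,0,0, -0.6,0,0,0.001,0,0,0, -0.8,0,0,0.001,0,0,0, -0.8,0,0,0,0,0,0, -0.8,0,0,-0.03,0,0,0, -0.8,0,0,-0.1,0,0,0, -0.8,0,0,-0.2,0,0,0, -0.8,0,0,-0.3,0,0,0, -0.8,0,0,-0.34,0,0,0]'
python3 w2.py wr3
python3 - <<'E'
from h import *
d=np.load("pics/wr3.npy");W=cloud("wrist",d,np.load("pics/wr3_T.npy"));h=W[...,2]
m=(h>50)&(h<75)&(W[...,0]>525)&(W[...,0]<640)&(W[...,1]>30)&(W[...,1]<115)
q=W[m];print(len(q),cv2.minAreaRect(q[:,:2].astype(np.float32)),np.median(q[:,2]))
E
```

```text
clock: 7.0
eef_pos: [578.1, 70.8, 232.8]
orientation: [[0.999, 0.054, 0.01], [0.054, -0.999, -0.001], [0.01, 0.001, -1.0]]
ft_force: [0.9, 0.3, -0.4]
finger_gap: 77.9
[578.1  70.8 232.8] [-4.  27.5 89.5  0.  62.4 82.9] [[0.999, 0.054, 0.01], [0.054, -0.999, -0.001], [0.01, 0.001, -1.0]]
crate 32028 ((614.4778442382812, 31.165931701660156), (200.66346740722656, 300.6937561035156), 2.952396869659424) ((615.244384765625, 32.399356842041016), 178.7651824951172) z 98.9731672554991
bottle 3724 [[571.3, 45.7, 57.9], [591.1, 71.3, 59.3], [617.6, 95.7, 60.6]]
8558 ((572.4051513671875, 65.28852844238281), (96.91749572753906, 64.55821228027344), 3.5551209449768066) 59.28142918870003
```

View pics/wr3.png

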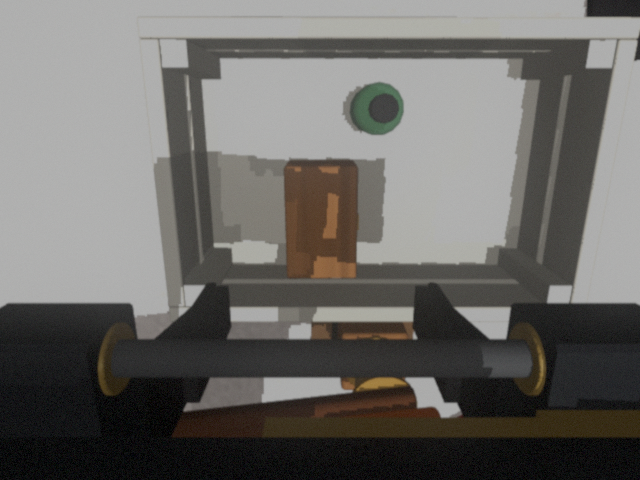

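The box lies flat at (320,218) with its top at 59 mm, and the bottle at (378,108) has not moved. Before grasping the jar I'll check its clearances.

Run:
```python
from h import *
for n in("side","scene"):
    p=cv2.imread(f"pics/{n}0.png");W=cloud(n,np.load(f"pics/{n}0.npy"));hs=cv2.cvtColor(p,cv2.COLOR_BGR2HSV)
    m=(((hs[...,0]<5)|(hs[...,0]>175))&(hs[...,1]>180)&(hs[...,2]>60)).astype(np.uint8)
    k,l,st,c=cv2.connectedComponentsWithStats(m)
    for i in range(1,k):
        if st[i,4]>150:
            q=W[l==i];q=q[~np.isnan(q[:,0])]; print(n,st[i],cv2.boxPoints(cv2.minAreaRect(q[:,:2].astype(np.float32))).round().tolist(),q[:,2].max())
d=np.load("pics/wr1.npy");W=cloud("wrist",d,np.load("pics/wr1_T.npy"));h=W[...,2]
m=(h>75)&(h<95)&(W[...,0]>370)&(W[...,0]<470)&(W[...,1]>-400)&(W[...,1]<-280);q=W[m];print(np.percentile(q,[1,99],axis=0))
W=cloud("side",np.load("pics/side0.npy"));h=W[...,2]
m=(h>80)&(h<95)&(W[...,0]>370)&(W[...,0]<470)&(W[...,1]>-400)&(W[...,1]<-280);q=W[m];print(np.percentile(q,[1,99],axis=0))
```

```text
side [ 403  226   49   77 2052] [[239.0, -291.0], [333.0, -316.0], [392.0, -86.0], [298.0, -62.0]] 55.24587545661166
side [359 235  38  42 786] [[391.0, -252.0], [475.0, -253.0], [477.0, 52.0], [393.0, 53.0]] 208.2239832426983
scene [353 213  31  25 310] [[273.0, -231.0], [335.0, -272.0], [541.0, 36.0], [479.0, 78.0]] 303.0834557935115
scene [384 231  24  18 243] [[280.0, -129.0], [315.0, -170.0], [508.0, -7.0], [473.0, 34.0]] 209.4162044855936
scene [315 232  37  30 652] [[391.0, -203.0], [459.0, -256.0], [632.0, -35.0], [564.0, 18.0]] 263.8168657600081
[[ 389.63014899 -368.38419744   82.72284676]
 [ 421.26558715 -319.86796142   85.76117797]]
[[ 389.8392403  -368.3350006    80.28136741]
 [ 438.15346874 -317.27331256   88.83309433]]
```

Run:
```python
from h import *
n="side"
p=cv2.imread(f"pics/{n}0.png");W=cloud(n,np.load(f"pics/{n}0.npy"));hs=cv2.cvtColor(p,cv2.COLOR_BGR2HSV)
m=(((hs[...,0]<5)|(hs[...,0]>175))&(hs[...,1]>150)&(hs[...,2]>60)&(W[...,2]<60)&(W[...,2]>44)&(W[...,1]<-40))
q=W[m][:,:2]; b=np.zeros((50,60),int)
for x,y in q:
    i,j=int((y+350)//10),int((x-200)//10)
    if 0<=i<50 and 0<=j<60:b[i,j]+=1
for i in range(0,30): print(-350+10*i, ''.join('#' if v>1 else '.' for v in b[i]))
print("distance to jar (414,-343):",np.sort(np.hypot(q[:,0]-414,q[:,1]+343))[:5])
i=np.argsort(np.hypot(q[:,0]-414,q[:,1]+343))[:40]; print(q[i].round()[::8])
```

```text
-350 ............................................................
-340 ............................................................
-330 ............................................................
-320 ............................................................
-310 ........#####...............................................
-300 ........######..............................................
-290 ........######..............................................
-280 ........######..............................................
-270 ........######..............................................
-260 ........######...........#..................................
-250 ........######..........###.................................
-240 ........######.........#####................................
-230 ........######.......######.................................
-220 ........######......#######.................................
-210 ...................########.#...............................
-200 ...................#######..................................
-190 ....................######.............
[... 341 characters left out ...]
..........
-130 ........###########.........................................
-120 ........##########..........................................
-110 ..........########..........................................
-100 ............#####...........................................
-90 .............####...........................................
-80 ...............#............................................
-70 ............................................................
-60 ............................................................
distance to jar (414,-343): [88.68679736 89.64744212 89.92675879 90.64047587 92.73188085]
[[ 337. -299.]
 [ 335. -293.]
 [ 331. -291.]
 [ 336. -279.]
 [ 322. -299.]]
```

Nothing stands within 88 mm of the jar. I'll go above it for a second look.

```bash
python3 -m inch '[-1,-0.42,0.81,0,0,0,0, -1,-0.42,0.81,0,0,0,0, -1,-0.42,0.81,0,0,0,0, -1,-0.42,0.81,0,0,0,0, -1,-0.42,0.81,0,0,0,0, -1,-0.42,0.81,0,0,0,0, -1,-0.42,0.81,0,0,0,0, -1,-0.42,0.81,0,0,0,0, -1,-0.42,0.81,0,0,0,0, -1,-0.42,0.81,0,0,0,0, -1,-0.42,0.81,0,0,0,0, -1,-0.42,0.81,0,0,0,0]'
cat > w3.py <<'E'
from wv import *
rect("jar",78,95,370,470,-400,-280)
m=(h>78)&(h<95)&(W[...,0]>370)&(W[...,0]<470)&(W[...,1]>-400)&(W[...,1]<-280);print(np.percentile(W[m],[1,99],axis=0))
E
python3 w3.py wr4
```

```text
clock: 8.25
eef_pos: [387.3, -343.4, 226.4]
orientation: [[0.999, 0.054, -0.001], [0.054, -0.999, 0.002], [-0.0, -0.002, -1.0]]
ft_force: [-0.3, -1.3, -0.2]
finger_gap: 86.9
[ 387.3 -343.4  226.4] [-54.   23.4  98.5   0.   58.2  32.9] [[0.999, 0.054, -0.001], [0.054, -0.999, 0.002], [-0.0, -0.002, -1.0]]
jar 4353 ((413.6520080566406, -344.1789245605469), (50.595069885253906, 50.639827728271484), 12.39020824432373) ((413.68304443359375, -344.33807373046875), 25.741249084472656) z 84.28605395073134
[[ 390.23450427 -367.92941554   82.12157981]
 [ 437.95124003 -320.57315818   85.90374951]]
```

View pics/wr4.png

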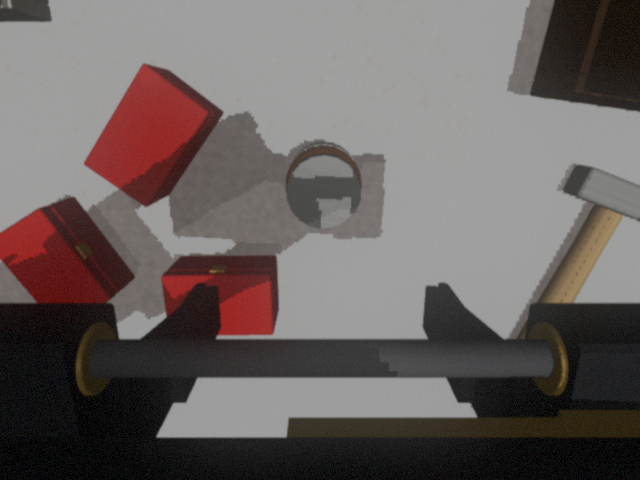

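The jar lid is the disc at (323,187), centre (413.7, -344.2), at 84 mm; all views agree. I'll go down and grip it.

```bash
python3 -m inch '[-1,0.053,0.004,0.02,0,0,0, -1,0.053,0.004,0.1,0,0,0, -1,0.053,0.004,0.18,0,0,0, -1,0.053,0.004,0.25,0,0,0, -1,0.053,0.004,0.31,0,0,0, -1,0.053,0.004,0.34,0,0,0, -1,0.053,0.004,0.351,0,0,0, -1,0.053,0.004,0.351,0,0,0, 1,0.053,0.004,0.351,0,0,0, 1,0.053,0.004,0.351,0,0,0, 1,0.053,0.004,0.351,0,0,0, 1,0.053,0.004,0.351,0,0,0, 1,0.053,0.004,0.351,0,0,0, 1,0.053,0.004,0.351,0,0,0, 1,0.053,0.004,0.351,0,0,0]' 20
```

```text
clock: 9.8
eef_pos: [413.9, -345.2, 51.5]
orientation: [[0.999, 0.053, -0.0], [0.053, -0.999, 0.0], [-0.0, -0.0, -1.0]]
ft_force: [-1.1, 1.5, 5.1]
finger_gap: 57.0
```

```bash
python3 -m inch '[1,0,0,-0.03,0,0,0, 1,0,0,-0.12,0,0,0, 1,0,0,-0.22,0,0,0, 1,0,0,-0.33,0,0,0, 1,0,0,-0.33,0,0,0, 1,0.392,-0.583,-0.33,0,0,0, 1,0.392,-0.583,-0.33,0,0,0, 1,0.392,-0.583,-0.33,0,0,0, 1,0.392,-0.583,-0.33,0,0,0, 1,0.392,-0.583,-0.33,0,0,0, 1,0.392,-0.583,-0.33,0,0,0, 1,0.392,-0.583,-0.33,0,0,0, 1,0.392,-0.583,-0.33,0,0,0, 1,0.392,-0.583,-0.33,0,0,0, 1,0.392,-0.583,-0.33,0,0,0]'
python3 w2.py wr5
```

```text
clock: 11.3
eef_pos: [593.0, -44.4, 214.8]
orientation: [[0.999, 0.053, -0.003], [0.053, -0.999, 0.0], [-0.003, -0.0, -1.0]]
ft_force: [-0.4, -0.7, -1.6]
finger_gap: 57.1
[593.  -44.4 214.8] [-15.   30.   88.2  -0.   62.   72. ] [[0.999, 0.053, -0.003], [0.053, -0.999, 0.0], [-0.003, -0.0, -1.0]]
crate 19875 ((616.6906127929688, 28.676475524902344), (196.4018096923828, 294.8163757324219), 3.0694844722747803) ((616.286865234375, 28.8558349609375), 176.31301879882812) z 99.03957831702485
bottle 5132 [[571.6, 42.4, 53.6], [594.7, 68.3, 59.2], [617.8, 95.6, 60.5]]
```

View pics/wr5.png

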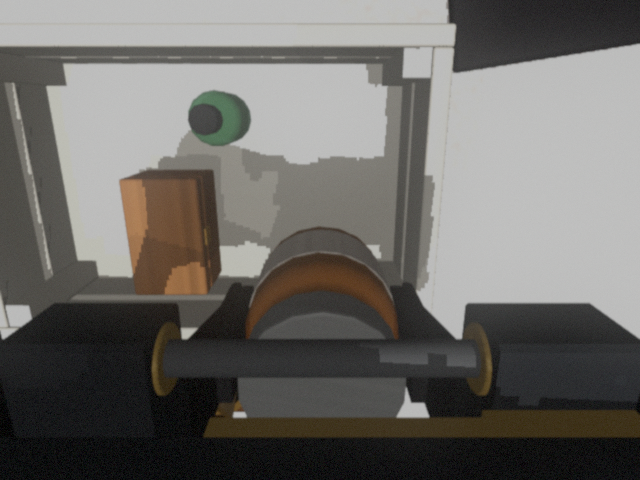

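The jar is held upright and clear of both walls and the box, and the bottle at (218,118) still stands. I'll lower it now.

```bash
python3 -m inch '[1,0,0,0.08,0,0,0, 1,0,0,0.16,0,0,0, 1,0,0,0.23,0,0,0, 1,0,0,0.27,0,0,0, 1,0,0,0.29,0,0,0, 1,0,0,0.302,0,0,0, 1,0,0,0.306,0,0,0, 1,0,0,0.308,0,0,0, 1,0,0,0.308,0,0,0]'
```

```text
clock: 12.25
eef_pos: [594.9, -44.1, 63.1]
orientation: [[0.999, 0.053, 0.002], [0.053, -0.999, -0.001], [0.002, 0.001, -1.0]]
ft_force: [0.3, 0.9, -0.9]
finger_gap: 56.9
```

```bash
python3 -m inch '[1,0,0,0.002,0,0,0, 1,0,0,0.003,0,0,0, 1,0,0,0.003,0,0,0]'
```

```text
clock: 12.55
eef_pos: [594.8, -43.9, 61.5]
orientation: [[0.999, 0.054, 0.002], [0.054, -0.999, -0.0], [0.001, 0.0, -1.0]]
ft_force: [-0.2, -0.1, 3.6]
finger_gap: 57.2
```

Touched down, with the wrist force rising to 3.6 N. I'll release and rise.

```bash
python3 -m inch '[0,0,0,0,0,0,0, -0.4,0,0,0,0,0,0, -0.7,0,0,0,0,0,0, -0.7,0,0,0,0,0,0, -0.7,0,0,-0.02,0,0,0, -0.7,0,0,-0.06,0,0,0, -0.7,0,0,-0.14,0,0,0, -0.7,0,0,-0.24,0,0,0, -0.7,0,0,-0.34,0,0,0, -0.7,0,0,-0.42,0,0,0, -0.7,0,0,-0.42,0,0,0]'
python3 w2.py wr6
```

```text
clock: 13.65
eef_pos: [597.9, -44.6, 278.3]
orientation: [[0.998, 0.054, 0.015], [0.054, -0.999, -0.004], [0.015, 0.005, -1.0]]
ft_force: [0.2, -0.2, -0.5]
finger_gap: 74.1
[597.9 -44.6 278.3] [-14.9  25.8  84.3   0.   69.   72. ] [[0.998, 0.054, 0.015], [0.054, -0.999, -0.004], [0.015, 0.005, -1.0]]
crate 26337 ((614.4596557617188, 31.58819580078125), (200.3000946044922, 300.9941711425781), 3.1114962100982666) ((614.9547729492188, 31.00421714782715), 179.16566467285156) z 98.71879171850674
bottle 3651 [[571.6, -38.1, 57.3], [595.5, 66.5, 59.3], [619.2, 95.4, 68.1]]
```

View pics/wr6.png

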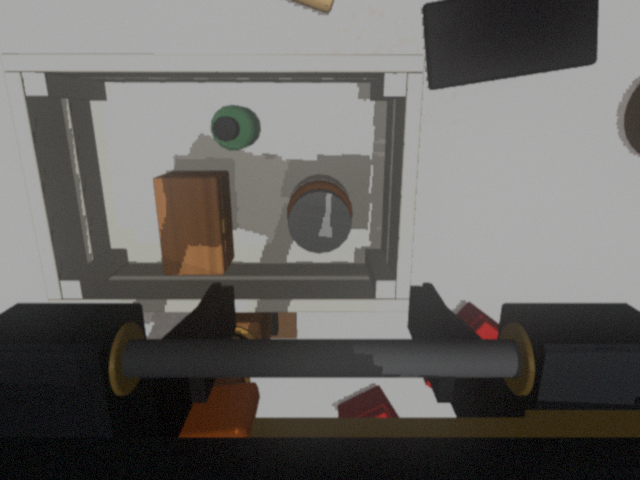

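Jar, box and bottle all stand in the crate: jar at (320,215), box at (195,222), bottle at (235,128). Now I'll turn the tool and look at the wing from above.

```bash
python3 -m inch '[-1,-0.227,-0.1,0,0,0,-0.542, -1,-0.227,-0.1,0,0,0,-0.542, -1,-0.227,-0.1,0,0,0,-0.542, -1,-0.227,-0.1,0,0,0,-0.542, -1,-0.227,-0.1,0,0,0,-0.542, -1,-0.227,-0.1,0,0,0,-0.542, -1,-0.227,-0.1,0,0,0,-0.542, -1,-0.227,-0.1,0,0,0,-0.542, -1,-0.227,-0.1,0,0,0,-0.542, -1,-0.227,-0.1,0,0,0,-0.542, -1,-0.227,-0.1,0,0,0,-0.542, -1,-0.227,-0.1,0,0,0,-0.542, -1,-0.227,-0.1,0,0,0,-0.542, -1,-0.227,-0.1,0,0,0,-0.542]'
cat > w4.py <<'E'
from wv import *
rect("wingtop",201,214,430,540,-40,90)
rect("bar",150,161,400,540,-40,300)
E
python3 w4.py wr7
```

```text
clock: 15.1
eef_pos: [477.4, 0.2, 269.6]
orientation: [[-0.183, 0.983, -0.002], [0.983, 0.183, 0.001], [0.001, -0.002, -1.0]]
ft_force: [-0.2, -0.2, 0.4]
finger_gap: 87.3
[4.774e+02 2.000e-01 2.696e+02] [-13.4  17.  100.8  -0.   62.4 -24. ] [[-0.183, 0.983, -0.002], [0.983, 0.183, 0.001], [0.001, -0.002, -1.0]]
wingtop 3802 ((477.7912292480469, 25.039306640625), (15.943940162658691, 63.13179397583008), 10.408510208129883) ((478.0870666503906, 25.122154235839844), 31.721649169921875) z 207.22239863421302
bar 9352 ((469.1634521484375, 70.6822280883789), (30.121889114379883, 132.25308227539062), 10.590973854064941) ((469.8004455566406, 70.907470703125), 67.52281951904297) z 155.43192030824522
```

View pics/wr7.png

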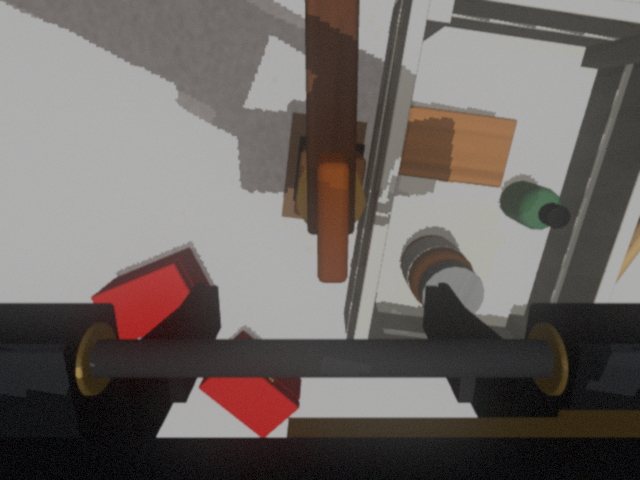

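The wing is at (332,217) in the image. It measures (478.2, 25.0) with the plate at 100.5° and its top at 207 mm, agreeing with the other views. I'll descend over it and grip.

```bash
python3 -m inch '[-1,0.049,0.011,0.01,0,0,0, -1,0.049,0.011,0.03,0,0,0, -1,0.049,0.011,0.08,0,0,0, -1,0.049,0.011,0.12,0,0,0, -1,0.049,0.011,0.15,0,0,0, -1,0.049,0.011,0.163,0,0,0, -1,0.049,0.011,0.163,0,0,0, -1,0.049,0.011,0.163,0,0,0, 0.4,0.049,0.011,0.163,0,0,0, 1,0.049,0.011,0.163,0,0,0, 1,0.049,0.011,0.163,0,0,0, 1,0.049,0.011,0.163,0,0,0, 1,0.049,0.011,0.163,0,0,0, 1,0.049,0.011,0.163,0,0,0, 1,0.049,0.011,0.163,0,0,0, 1,0.049,0.011,0.163,0,0,0]' 35; python3 -c "
from station import robot
s=robot.sense();print(s['joint_positions'],s['ft_force'],s['ft_torque'])"
```

```text
clock: 16.75
eef_pos: [479.1, 25.1, 189.0]
orientation: [[-0.184, 0.983, -0.0], [0.983, 0.184, 0.0], [0.0, -0.0, -1.0]]
ft_force: [-0.2, -0.8, 0.3]
finger_gap: 30.8
[-1.03757434e+01  2.40238726e+01  1.05872494e+02  9.35247160e-04
  5.01086662e+01 -2.09992795e+01] [-0.16791198 -0.81656644  0.27763687] [-0.02540172 -0.02366681  0.00072346]
```

```bash
python3 -m inch '[1,0,0,0,0,0,0, 1,0,0,0,0,0,0, 1,0,0,0,0,0,0, 1,0,0,0,0,0,0, 1,0,0,0,0,0,0, 1,0,0,0,0,0,0]' 35
```

```text
clock: 17.35
eef_pos: [478.5, 25.1, 188.9]
orientation: [[-0.184, 0.983, -0.001], [0.983, 0.184, -0.0], [0.0, -0.001, -1.0]]
ft_force: [-2.4, -1.9, 0.3]
finger_gap: 16.0
```

```bash
python3 -m inch '[1,0,0,0,0,0,0.03, 1,0,0,0,0,0,0.06, 1,0,0,0,0,0,0.09, 1,0,0,0,0,0,0.12, 1,0,0,0,0,0,0.15, 1,0,0,0,0,0,0.18, 1,0,0,0,0,0,0.21, 1,0,0,0,0,0,0.24, 1,0,0,0,0,0,0.27, 1,0,0,0,0,0,0.3, 1,0,0,0,0,0,0.33, 1,0,0,0,0,0,0.36, 1,0,0,0,0,0,0.39, 1,0,0,0,0,0,0.42, 1,0,0,0,0,0,0.45, 1,0,0,0,0,0,0.48, 1,0,0,0,0,0,0.51, 1,0,0,0,0,0,0.53, 1,0,0,0,0,0,0.542, 1,0,0,0,0,0,0.542]'; python3 w4.py wr8
```

```text
clock: 19.35
eef_pos: [478.1, 25.3, 188.9]
orientation: [[0.999, 0.054, -0.002], [0.054, -0.999, 0.0], [-0.002, -0.0, -1.0]]
ft_force: [-2.9, -1.3, 1.2]
finger_gap: 15.7
[478.1  25.3 188.9] [-10.4  24.  105.9  -0.   50.2  76.6] [[0.999, 0.054, -0.002], [0.054, -0.999, 0.0], [-0.002, -0.0, -1.0]]
wingtop 6141 ((481.7117004394531, 26.544599533081055), (34.57431411743164, 57.58251953125), 77.49341583251953) ((481.3863525390625, 22.698097229003906), 29.34913444519043) z 206.9105718913026
bar 6620 ((511.34405517578125, 26.116004943847656), (58.61966323852539, 30.16935157775879), 2.9949729442596436) ((511.2787170410156, 26.726552963256836), 32.4581298828125) z 155.3052965612108
```

View pics/wr8.png

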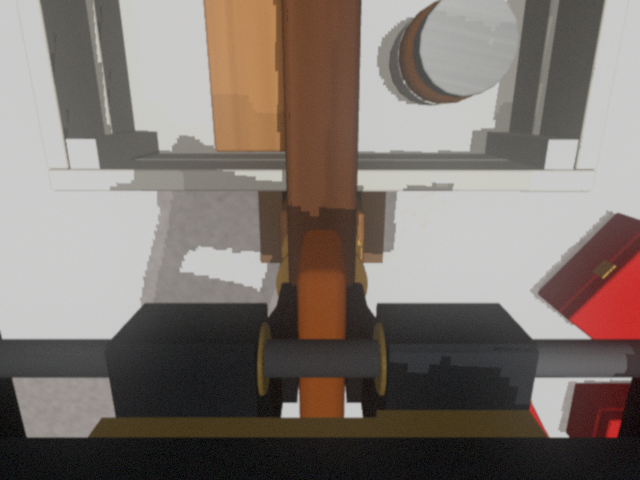

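The bar now lies straight across the crate at 3.0°, the same as the crate's yaw. Now I'll press down in small steps and watch the force.

```bash
python3 -m inch '[1,0,0,0,0,0,0, 1,0,0,0.002,0,0,0, 1,0,0,0.004,0,0,0, 1,0,0,0.006,0,0,0, 1,0,0,0.008,0,0,0, 1,0,0,0.01,0,0,0, 1,0,0,0.012,0,0,0, 1,0,0,0.012,0,0,0, 1,0,0,0.012,0,0,0]' 50
```

```text
clock: 20.3
eef_pos: [478.2, 25.3, 183.7]
orientation: [[0.999, 0.054, -0.002], [0.054, -0.999, 0.0], [-0.002, -0.0, -1.0]]
ft_force: [-6.3, -0.1, 8.3]
finger_gap: 15.6
```

```bash
python3 -m inch '[1,0,0,0.002,0,0,0, 1,0,0,0.004,0,0,0, 1,0,0,0.006,0,0,0, 1,0,0,0.006,0,0,0]'; python3 -m inch '[1,0,0,0.002,0,0,0, 1,0,0,0.003,0,0,0, 1,0,0,0.003,0,0,0]'
```

```text
clock: 20.7
eef_pos: [478.2, 25.3, 180.6]
orientation: [[0.999, 0.054, -0.002], [0.054, -0.999, 0.0], [-0.002, -0.0, -1.0]]
ft_force: [-6.7, 0.4, 8.9]
finger_gap: 16.0
clock: 21.0
eef_pos: [478.1, 25.3, 179.2]
orientation: [[0.999, 0.054, -0.002], [0.054, -0.999, 0.0], [-0.002, -0.0, -1.0]]
ft_force: [-6.9, -0.4, 8.5]
finger_gap: 16.0
```

```bash
for i in 1 ; do python3 -m inch '[1,0,0,0.002,0,0,0, 1,0,0,0.004,0,0,0, 1,0,0,0.004,0,0,0]'; done | grep -E "pos|force"; python3 -m inch '[1,0,0,0.002,0,0,0, 1,0,0,0.004,0,0,0, 1,0,0,0.004,0,0,0]'| grep -E "pos|force"; python3 -m inch '[1,0,0,0.002,0,0,0, 1,0,0,0.004,0,0,0, 1,0,0,0.004,0,0,0]'| grep -E "pos|force"
```

```text
eef_pos: [478.1, 25.3, 177.1]
ft_force: [-7.2, 0.5, 8.3]
eef_pos: [478.1, 25.3, 175.2]
ft_force: [-7.1, -0.2, 8.8]
eef_pos: [478.1, 25.3, 173.2]
ft_force: [-6.5, -0.5, 9.1]
```

```bash
python3 -m inch '[1,0,0,0.002,0,0,0, 1,0,0,0.004,0,0,0, 1,0,0,0.004,0,0,0]'| grep -E "pos|force"; python3 -m inch '[1,0,0,0.002,0,0,0, 1,0,0,0.003,0,0,0, 1,0,0,0.003,0,0,0]'| grep -E "pos|force"
```

```text
eef_pos: [478.1, 25.3, 171.3]
ft_force: [-7.4, -0.9, 10.1]
eef_pos: [478.2, 25.3, 170.1]
ft_force: [-7.3, -0.7, 13.1]
```

```bash
python3 -m inch '[1,0,0,0.002,0,0,0, 1,0,0,0.003,0,0,0, 1,0,0,0.003,0,0,0]'| grep -E "pos|force"
```

```text
eef_pos: [478.2, 25.3, 169.0]
ft_force: [-8.8, -0.5, 16.2]
```

```bash
python3 -m inch '[1,0,0,0.002,0,0,0, 1,0,0,0.003,0,0,0, 1,0,0,0.003,0,0,0]'| grep -E "pos|force"
```

```text
eef_pos: [478.2, 25.3, 167.8]
ft_force: [-8.9, 0.2, 19.3]
```

```bash
python3 -m inch '[1,0,0,0.002,0,0,0, 1,0,0,0.003,0,0,0, 1,0,0,0.003,0,0,0]'| grep -E "pos|force"
```

```text
eef_pos: [478.2, 25.3, 166.7]
ft_force: [-9.3, -0.9, 21.6]
```

```bash
python3 -m inch '[1,0,0,0.001,0,0,0, 1,0,0,0.002,0,0,0, 1,0,0,0.002,0,0,0, 1,0,0,0.002,0,0,0]'| grep -E "pos|force"; python3 -m inch '[1,0,0,-0.002,0,0,0, 1,0,0,-0.005,0,0,0, 1,0,0,-0.007,0,0,0, 1,0,0,-0.007,0,0,0]'| grep -E "pos|force"
```

```text
eef_pos: [478.2, 25.3, 166.0]
ft_force: [-9.0, 0.7, 23.3]
eef_pos: [478.1, 25.3, 167.9]
ft_force: [-7.1, 0.4, 10.1]
```

```bash
python3 -m inch '[1,0,0,-0.002,0,0,0, 1,0,0,-0.004,0,0,0, 1,0,0,-0.004,0,0,0, 1,0,0,-0.004,0,0,0]'| grep -E "pos|force"
```

```text
eef_pos: [478.1, 25.3, 169.3]
ft_force: [-5.8, -0.1, 5.9]
```

```bash
python3 -m inch '[1,0,0,-0.003,0,0,0, 1,0,0,-0.004,0,0,0, 0.6,0,0,-0.004,0,0,0, 0.4,0,0,-0.004,0,0,0, 0.4,0,0,-0.004,0,0,0, 0.4,0,0,-0.004,0,0,0, 0.4,0,0,-0.004,0,0,0]'| grep -E "pos|force|gap"; python3 w4.py wr9
python3 - <<'E'
from h import *
p,d=robot.snapshot("scene");cv2.imwrite("pics/scene1.png",p)
W=cloud("scene",d);h=W[...,2]
for lo,hi in((122,145),):
    m=(h>lo)&(h<hi)&(W[...,1]>-60)&(W[...,1]<160)&(W[...,0]>520)&(W[...,0]<720)
    q=W[m]; print(len(q),cv2.minAreaRect(q[:,:2].astype(np.float32)) if len(q) else 0,np.median(q[:,2]))
E
```

```text
eef_pos: [479.6, 25.1, 171.1]
ft_force: [-0.0, 1.3, -0.1]
finger_gap: 25.9
[479.6  25.1 171.1] [-10.4  25.8 106.8   0.   47.4  76.6] [[0.999, 0.053, 0.001], [0.053, -0.999, -0.0], [0.001, 0.0, -1.0]]
wingtop 594 ((478.9014892578125, 23.980655670166016), (21.416946411132812, 35.931400299072266), 3.9231185913085938) ((478.8984680175781, 24.02500343322754), 20.775970458984375) z 208.0916920924774
bar 1019 ((486.1071472167969, 23.945728302001953), (39.99863052368164, 42.973751068115234), 55.10685348510742) ((487.974853515625, 24.731943130493164), 22.62080192565918) z 155.77836659634474
1535 ((606.900390625, 32.40972900390625), (174.9379119873047, 31.509170532226562), 3.621232032775879) 138.3635313547942
```

View pics/wr9.png

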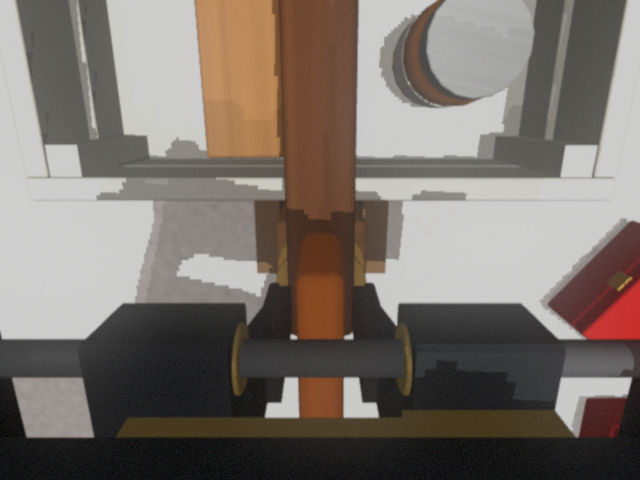

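View pics/scene1.png

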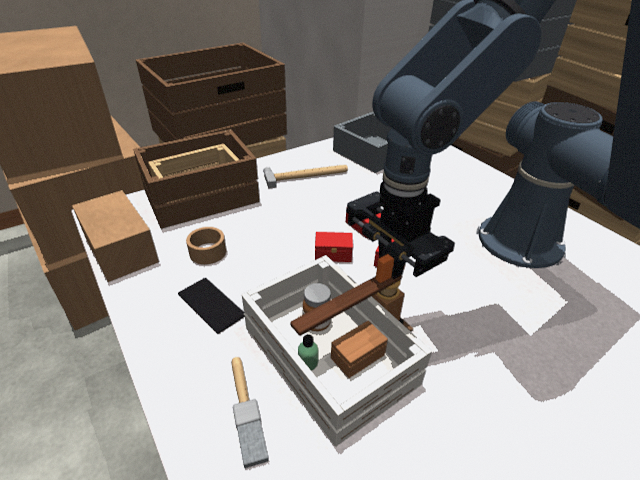

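With the fingers open 5 mm on each side, the bar still lies across the crate at 3.6° in the scene view (from (300,325) to (395,285)). Its top has sunk from 156 to 138 mm. I'll open further, rise, and check that it stays.

```bash
python3 -m inch '[0,0,0,0,0,0,0, -0.3,0,0,0,0,0,0, -0.5,0,0,0,0,0,0, -0.5,0,0,0,0,0,0, -0.5,0,0,-0.04,0,0,0, -0.5,0,0,-0.1,0,0,0, -0.5,0,0,-0.18,0,0,0, -0.5,-0.05,0,-0.26,0,0,0, -0.5,-0.05,0,-0.3,0,0,0, -0.5,-0.05,0,-0.3,0,0,0, -0.5,-0.05,0,-0.3,0,0,0]'
cat > fin.py <<'E'
from h import *
import sys
print(robot.sense()["clock"])
for n in("scene","side"):
    p,d=robot.snapshot(n);cv2.imwrite(f"pics/{n}{sys.argv[1]}.png",p)
    W=cloud(n,d);h=W[...,2]
    for nm,lo,hi,x0,x1,y0,y1 in(("bar",122,145,520,720,-60,160),("wingtop",184,198,430,530,-20,70),("jar",89,100,555,640,-90,10),("box",55,65,525,640,20,120)):
        m=(h>lo)&(h<hi)&(W[...,1]>y0)&(W[...,1]<y1)&(W[...,0]>x0)&(W[...,0]<x1)
        q=W[m]; 
        if len(q)>20: print(n,nm,len(q),cv2.minAreaRect(q[:,:2].astype(np.float32)),np.median(q[:,2]))
E
python3 fin.py 2
```

```text
clock: 26.5
eef_pos: [454.0, 23.8, 320.8]
orientation: [[0.999, 0.053, 0.0], [0.053, -0.999, -0.0], [0.0, 0.0, -1.0]]
ft_force: [-0.0, 0.8, 0.6]
finger_gap: 64.9
26.5
scene bar 1529 ((606.9821166992188, 32.201072692871094), (174.52093505859375, 32.06907653808594), 2.9139552116394043) 138.33219652855348
scene wingtop 250 ((479.8432922363281, 25.362518310546875), (63.84263229370117, 16.63457679748535), 4.151771068572998) 189.84296004950508
scene jar 458 ((595.9359741210938, -44.30237579345703), (51.45256042480469, 50.63909149169922), 51.268951416015625) 95.20958384253169
scene box 1338 ((572.9793701171875, 61.091522216796875), (99.4422378540039, 74.5708236694336), 4.239767551422119) 60.27795713601995
side bar 1394 ((606.8167724609375, 33.28647232055664), (172.78187561035156, 33.50037384033203), 3.2222440242767334) 138.72104129183037
side wingtop 296 ((478.34130859375, 24.99016571044922), (63.3422966003418, 18.80643081665039), 3.6155171394348145) 190.08806106463487
side jar 245 ((594.5631103515625, -51.107818603515625), (49.24526596069336, 35.11332321166992), 2.5259711742401123) 95.81307385684056
side box 1196 ((576.1177978515625, 71.4845962524414), (89.01892852783203, 57.4033088684082), 3.5033464431762695) 60.66471048611976
```

View pics/side2.png

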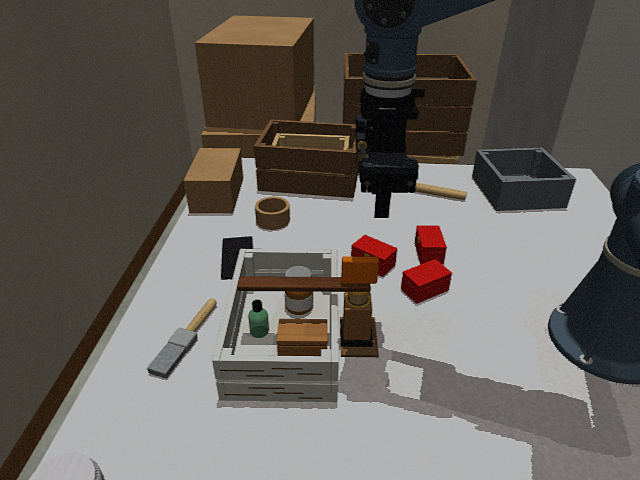

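The side view shows the bar across the crate at (300,284), the wing at (360,270), and the jar, box and bottle all standing. I'll wait a second to make sure the bar doesn't creep, then hand in.

```bash
python3 -m inch '[-0.5,0,0,0,0,0,0, -0.5,0,0,0,0,0,0, -0.5,0,0,0,0,0,0, -0.5,0,0,0,0,0,0, -0.5,0,0,0,0,0,0, -0.5,0,0,0,0,0,0, -0.5,0,0,0,0,0,0, -0.5,0,0,0,0,0,0, -0.5,0,0,0,0,0,0, -0.5,0,0,0,0,0,0]' | grep clock; python3 fin.py 3 | grep -E "bar|wing" && python3 -c "
from station import robot
print(robot.close_job())"
```

```text
clock: 27.6
scene bar 1536 ((606.8040771484375, 31.686294555664062), (175.6397247314453, 31.72222328186035), 3.403789758682251) 138.35931330776577
scene wingtop 246 ((479.675048828125, 24.931652069091797), (62.99051284790039, 17.278759002685547), 3.119356393814087) 189.825756619522
side bar 1400 ((606.4441528320312, 34.1922492980957), (171.96075439453125, 33.08815383911133), 2.4186298847198486) 138.74661489519804
side wingtop 291 ((478.33709716796875, 24.807575225830078), (63.451873779296875, 19.5112361907959), 4.119621276855469) 190.27286249529283
the job is handed in; nothing more can be done
None
```

I put the trinket box and the jar in the crate and locked it, and handed the job in after about 28 s of the 72 s allowed. I turned the keeper bar about 97.6° clockwise by the wing, pressed the peg down to about 23 N (well under the roughly 50 N limit), then let go and backed away.

**Keeper:** over a second after release, two cameras showed the bar at 2.4–3.4°, against the crate's 3.0° (straight across), with no creep. The bar and wing tops sit about 17 mm lower than at the start, well past the 8 mm needed.

**Contents:** both loads are at the right height for the crate floor: the jar's top is at about 95 mm and the box's at about 60 mm. The green bottle is standing. The phone and tape roll look unmoved in the pictures; I didn't measure them.

**Disagreements:** two depth outlines, the box from the scene camera and the jar from the side camera, were distorted by side faces and partial hiding. The other camera was clean in each case. A sideways force of about 7–9 N showed on the wing while pressing and dropped to zero on release. No check failed.

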